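# Hang the battery lantern on the latched hook and tug-test it

### The job

Hang the battery lantern by its wire bail on the lamp stand's hook: push the bail in past the sprung safety latch until it sits down in the hook and the latch has snapped shut behind it. Still holding the lantern, tug it straight down gently, with about 6 N beyond its own weight for about a second, to make sure it is held; never load the light hook with more than about 15 N in all. Then let go and leave it hanging still, with the other things on the table left where they are.

Things in the scene. Friction and masses are not known exactly. Their poses are not given: they have to be found in the camera images.
- lantern: Battery lantern, loose, upright on its foot, 0.24 to 0.39 kg, 180 mm tall over its wire bail (only shape tells it from the torch). Origin: centre of the underside. Foot 62 mm diameter, 16 mm high; straight round body 42 mm diameter from 16 to 120 mm up, which may be gripped anywhere. Axes: z up along its axis, y in the plane of the bail, x square to that plane.
- lantern_mid (a point): Point on the lantern's axis near half-way up, 80 mm above its underside; axes as for the lantern.
- bail_top (a point): Centre of the wire at the peak of the lantern's bail, on the axis, 97 mm above lantern_mid; moves rigidly with the lantern, same axes. The bail is a fixed upright arch of 6 mm steel wire (it does not fold): clear opening inside 30 to 34 mm wide (y), 54 mm high from the cap to the underside of the wire at the peak.
- hook_seat (a point): Bottom of the hook's bowl, on top of its 8 mm rod, 270 mm above the table; with the wire seated, bail_top is 3 mm above it. Axes: x level, from the hook's open side (away from the post) to its back; z up. The hook is a J in the x-z plane; the bowl is 26 mm wide inside (x -13 to +13 mm), its back rises on the +x side up to the arm. It is rigid and does not give.
- hook_tip (a point): Top of the hook's free tip: 18.5 mm before hook_seat (towards its -x) and 25 mm above it; the tip's outer side is at x -23 mm. A wire whose centre is 32 to 36 mm above the seat passes over the tip into the mouth; there it meets the latch, and from about x -5 mm it can go down into the bowl. Same axes as hook_seat.
- stand: Heavy fixed lamp stand. Origin: on the table plumb below hook_seat; x points from the hook to the post, 260 mm away. Post 24 mm thick, 375 mm tall, on a 150 x 150 x 12 mm base plate; arm 16 mm thick at z 360 mm from the post to above the hook. In front of the hook (its -x side) there is room for a gripper that holds the body below and leans away from the hook.
- latch (a joint): Safety latch of the hook, a 12 mm wide steel tongue hinged 50 mm above the seat at x +6 mm: 0 shut (its lower end, 20 mm above the seat, lies behind the tip); pushed inward it opens to at most 0.8 rad. A spring shuts it; the wire needs about 2 to 5 N to push it open. It snaps back to 0 above the wire once the wire has dropped below its end into the bowl.
- adapter_big: Bystander: black power-supply brick lying flat, 125 x 62 x 36 mm; origin at the underside's centre. Leave it where it is.
- adapter_small: Bystander: smaller black power-supply brick lying flat, 85 x 50 x 32 mm; origin at the underside's centre. Leave it where it is.
- jar: Bystander: glass jar with metal lid, 68 mm diameter, 85 mm tall; origin at the underside's centre. Leave it where it is.
- torch: Bystander: metal torch standing on its lens end, 48 mm diameter at the foot, 95 mm tall; no wire handle; origin at the underside's centre. Leave it where it is.
- mouse: Bystander: grey computer mouse, 105 x 60 x 28 mm; origin at the underside's centre. Leave it where it is.
- tape_roll: Bystander: empty cardboard tape core lying flat, 92 mm diameter, 25 mm high; origin at the underside's centre. Leave it where it is.
- screwdriver: Bystander: screwdriver lying flat; origin at the underside's centre. Leave it where it is.

How it is judged:
By the outcome, as a careful person would: the job done as asked, in the order asked, and still so for the second after the job is handed in, with the robot touching nothing.
It also fails if it takes over 69 s, if anything falls off the work surface, if the arm or the gripper's body presses on something with over 40 N, if the wrist force passes 120 N, or if a joint passes its speed limit or range.

### The arm

A 6-joint arm with a two-finger parallel gripper is mounted at the origin on the work surface. World frame = base frame: x ahead of the robot, y to its left, z up, the work surface at z = 0. Lengths are in m, angles in degrees, forces in N, time in s.
With the tool pointing down it reaches from about 0.375 to 0.9 m from the base axis. Payload 3.1 kg.
Tool frame: the origin (TCP) lies on the centre line of the jaws, within the pads' length; the fingertips stand 8 mm ahead of it and the grasp point (between the pads) lies 11 mm behind it (bot.tip_extent is the distance from the TCP to the fingertips, in m); z points along the fingers, y is the line along which they close (so a half turn about z gives the same grasp; the last joint's range is limited). The gripper opens to 87 mm and grips with 3 to 60 N. Pads are 19 mm wide; open, the fingers measure 117 mm over their backs; the gripper's body (75 mm by 190 mm) begins 51 mm behind the grasp point.
Start: joints at [56.35, 30.224, 82.088, -0, 67.689, -10.227], TCP at [0.248, 0.573, 0.231] pointing down, gripper open.
Joint ranges: [-176.69, 176.69], [-43.24, 126.21], [12.49, 139.97], [-82, 262], [0, 151.66], [-163.58, 163.58]. Speed limits (degrees/s): [159.86, 159.86, 180, 180, 180, 180].

### API

Orientations are given as a 3x3 rotation matrix whose columns are the frame's x, y, z axes.
In Python, from rig import bot, vision, workorder gives the robot as it stands.
- The arm moves only by the shell command python3 -m handwheel 'ROWS'. ROWS is JSON, a list of rows, each an object with "delta_rot": the turn, a rotation vector about the tool's x, y, z in rad, a list of three; "xyz": the shift along the tool's x, y, z in mm, a list of three; "hand": the closure, from -1 (fully open) to 1 (shut). A call has exactly 5 rows; each row is the pose to reach, as a shift and turn from the pose commanded when the call began, along the tool's axes at that moment; what a row does not reach only later rows make up. A row lasts 1/8 s, in which the tool goes at most 62.5 mm and 10.7 degrees, less where a joint would pass 70% of its speed; a pose out of reach is approached as far as the arm can. A call with a gripper value outside its range is refused whole. The fingers move at their own pace and stop on an object; the grip force is fixed at half the most. Time passes only in rows, so rows that repeat a pose let the fingers close, or fill a call up. It gives the time, the measured TCP pose, the force, the opening and the grip force at its end, in the units of the state.
- bot.read_state(): the state, without advancing time (a new reading comes with each control period).
- vision.capture(name): name is "side" or "top"; returns the picture (384x512x3 uint8, red, green, blue); there is no depth.
- vision.camera_model(name): a dict with "camera_matrix" (3x3 intrinsics, pixels), "dist_coeffs" ([k1, k2, p1, p2, k3] as OpenCV has them; the pictures are not rectified), "camera_from_world" (4x4, takes a point from world to camera coordinates). Camera axes: x right, y up, looking along -z (the intrinsics and any distortion apply to the point x, -y, -z); pixel columns grow to the right and rows downward; lengths in m; the calibration is good to about 2 mm. A picture is of the moment at which its call begins. camera_model takes no time and is no camera call.
- workorder.hand_in(): hands the job in; it is judged then, once.
The state is a dict: "time_s": time; "joint_positions": joint angles; "qvel": joint speeds; "tau": joint torques, N m; "position": TCP position; "tcp_rot": TCP orientation; "force": force on the tool from outside, world axes, zero at the start; "moment": the same for the moment, N m; "opening": opening from 0.0 (shut) to 1.0 (fully open); "grasp_force": force on a finger pad.
Only numpy, scipy, OpenCV 4.12 (cv2) and the standard library are available. Lean on these libraries where they do the work, as an engineer would, in place of code of your own. Each camera call takes 0.05 s, during which the arm holds its last target. There are 200 camera calls.

## Working session

There is one attempt and no reset: what is moved stays moved. The work goes in short steps, Python scripts to look and compute and a shell command to move; the robot and the scene stay as the last step left them, time stands still between calls to the robot, and variables do not carry over. Pictures are saved under pics/ and viewed, at most 12 in all, crops included, and the job is handed in when it is done.

```bash
ls; mkdir -p pics; python3 - <<'E'
from rig import bot, vision, workorder
import cv2
for n in("side","top"):
    im=vision.capture(n); cv2.imwrite(f"pics/{n}0.png",cv2.resize(im[:,:,::-1],(800,600),interpolation=cv2.INTER_CUBIC))
    cv2.imwrite(f"{n}0raw.png",im[:,:,::-1])
    m=vision.camera_model(n); print(n,m)
print(bot.read_state())
E
```

```text
pics
side {'camera_matrix': array([[458.79647157,   0.        , 258.07727046],
       [  0.        , 458.79647157, 198.74672281],
       [  0.        ,   0.        ,   1.        ]]), 'dist_coeffs': array([0.02878713, 0.        , 0.        , 0.        , 0.        ]), 'camera_from_world': array([[ 0.75721482, -0.65316476, -0.00122581, -0.46320723],
       [ 0.41736445,  0.48240587,  0.77012433, -0.39462743],
       [-0.50242674, -0.58366117,  0.63789263, -0.9805082 ],
       [ 0.        ,  0.        ,  0.        ,  1.        ]])}
top {'camera_matrix': array([[409.77091158,   0.        , 260.30810061],
       [  0.        , 409.77091158, 194.91487179],
       [  0.        ,   0.        ,   1.        ]]), 'dist_coeffs': array([-0.04953622,  0.        ,  0.        ,  0.        ,  0.        ]), 'camera_from_world': array([[ 1.06299542e-02, -9.99943281e-01, -6.62917872e-04,
         1.93724534e-03],
       [ 9.94848700e-01,  1.05089536e-02,  1.00824732e-01,
        -6.11731626e-01],
       [-1.00812047e-01, -1.73126526e-03,  9.94903982e-01,
        -1.29375528e+00],
       [ 0.00000000e+00,
[... 182 characters left out ...]
.76886561e+01, -1.02282434e+01]), 'qvel': array([ 7.19559056e-02, -9.37987889e-02, -1.45319611e-01,  4.37406156e-02,
       -1.22383779e-04,  1.78892030e-02]), 'tau': array([ 1.92613209e-05, -4.40983129e+01, -1.77150911e+01,  6.35187887e-02,
        5.34313987e-02, -6.06595290e-05]), 'position': array([0.24806624, 0.57299475, 0.22968368]), 'tcp_rot': array([[-9.17619681e-01,  3.97458268e-01, -1.02267566e-03],
       [ 3.97459467e-01,  9.17618346e-01, -1.59484751e-03],
       [ 3.04540621e-04, -1.86993558e-03, -9.99998205e-01]]), 'force': array([-0.66277888, -0.24907001, -0.39434319]), 'moment': array([-0.00834186,  0.0389624 , -0.01391038]), 'grasp_force': 0.0, 'opening': 0.9987132973470277}
```

View pics/side0.png

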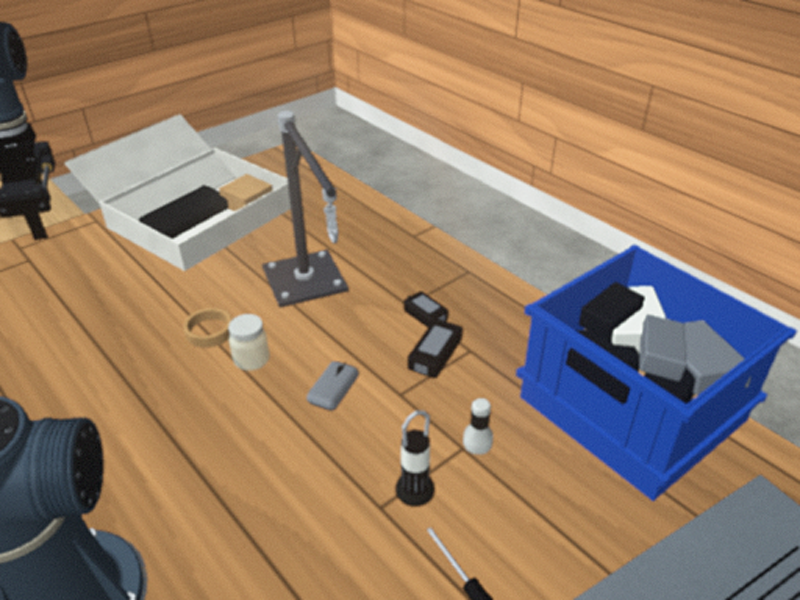

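View pics/top0.png

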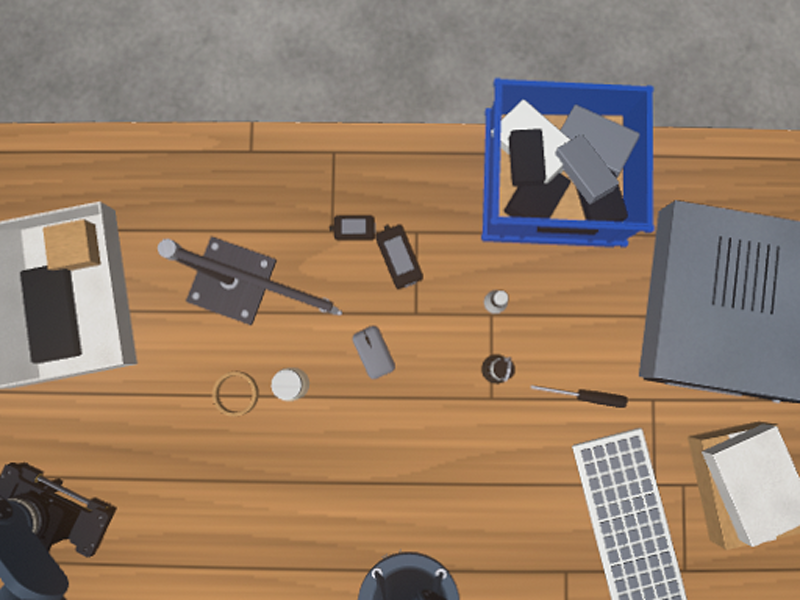

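The side picture shows the lantern at about (414,455) and the hook at about (332,215). In the top picture the lantern is at (498,369), the hook at (338,312) and the post foot at (228,282). I'll enlarge both in each view.

```bash
python3 - <<'E'
import cv2,numpy as np
s=cv2.imread("side0raw.png");t=cv2.imread("top0raw.png")
def c(im,x,y,w=80,h=60,k=5):
    return cv2.resize(im[y:y+h,x:x+w],None,fx=k,fy=k,interpolation=cv2.INTER_CUBIC)
# origins
o=[(s,225,262),(s,175,105),(t,285,205),(t,150,165)]
a=[c(*q) for q in o]
for q,(im,x,y) in zip(a,o):
    for i in range(0,80,10):cv2.putText(q,str(x+i),(i*5,8),0,.3,(0,0,255),1);cv2.line(q,(i*5,10),(i*5,14),(0,0,255),1)
    for i in range(0,60,10):cv2.putText(q,str(y+i),(0,i*5+3),0,.3,(255,0,0),1)
cv2.imwrite("pics/crop0.png",np.vstack([np.hstack(a[:2]),np.hstack(a[2:])]))
E
```

```text
(no output)
```

View pics/crop0.png

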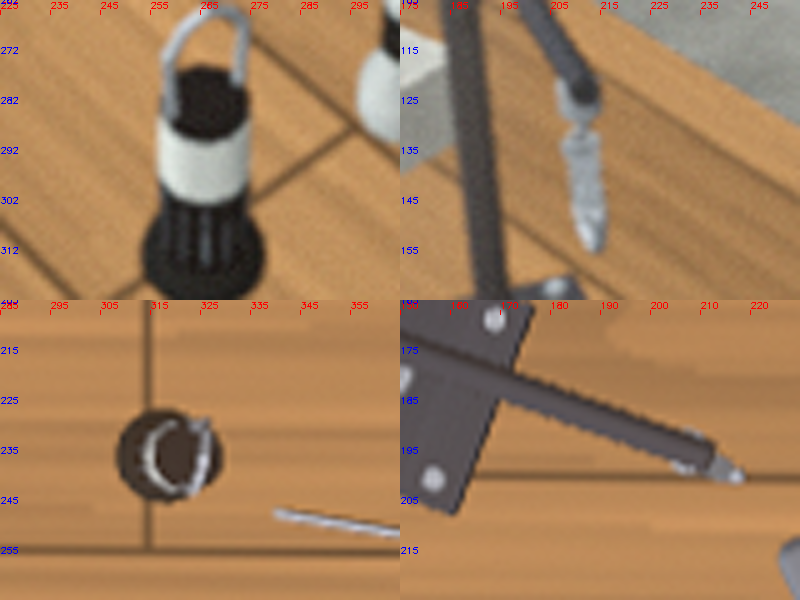

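In the enlarged crops (raw pixels), side view: bail peak (268.8,263.6), cap centre (266,282.6), foot ring (265.7,311.5), bail feet (259,285.6) and (272.6,278.4), and hook bottom (214,155). Top view: lantern foot (318,236), bail running from (326.4,229) to (324,244), and hook tip (217.6,200.4). Next I fit both poses.

```bash
cat > h.py <<'E'
import numpy as np,cv2
from scipy.optimize import least_squares
from scipy.spatial.transform import Rotation as R
from rig import bot,vision
M={n:vision.camera_model(n) for n in("side","top")}
F=np.diag([1,-1,-1.])
def proj(n,P):
    m=M[n];T=m["camera_from_world"];P=np.atleast_2d(P)
    c=(P@T[:3,:3].T+T[:3,3])@F
    return cv2.projectPoints(c,np.zeros(3),np.zeros(3),m["camera_matrix"],m["dist_coeffs"])[0][:,0]
def body(p,L):
    c,s=np.cos(p[2]),np.sin(p[2]);L=np.array(L)
    return np.c_[p[0]+c*L[:,0]-s*L[:,1],p[1]+s*L[:,0]+c*L[:,1],L[:,2]]
def fit(obs,p0):
    def r(p):return np.concatenate([(proj(n,body(p,[l]))[0]-np.array(uv)) for n,l,uv in obs]).ravel()
    best=min((least_squares(r,[*p0[:2],y],loss='soft_l1') for y in p0[2]),key=lambda s:s.cost)
    print(best.x[:2],np.degrees(best.x[2]),'\n',r(best.x).reshape(-1,2).round(1).tolist());return best.x
E
python3 - <<'E'
from h import *
k=.64
def a(x,y):return (x*k,y*k)
b=.012;h=.075
# stand: corners matched by geometry; stand x points left-ish/up in top image
st=[("top",(.26+h,-h,b),a(187,298)),("top",(.26+h,h,b),a(212,238)),("top",(.26-h,h,b),a(275,262)),("top",(.26-h,-h,b),a(252,323)),
("side",(.26+h,-h,b),a(262,265)),("side",(.26-h,-h,b),a(281,302)),("side",(.26-h,h,b),a(347,289)),
("top",(.26,0,.375),a(167,248)),("side",(.26,0,.375),a(287,117)),("side",(0,0,.262),(214,155))]
st=[o for o in st]
S=fit(st,(.6,.1,np.radians([60,70,80,250])))
print("hook pts top",proj("top",body(S,[(0,0,.36),(-.0185,0,.295),(-.023,0,.29),(0,0,.27),(.26,0,.375)])).round(1).tolist())
print("side",proj("side",body(S,[(0,0,.36),(-.0185,0,.295),(0,0,.27),(0,0,.262),(.013,0,.27)])).round(1).tolist())
q=.019
for sg in(1,):
  la=[("top",(0,0,.008),(318,235.9)),("side",(0,0,.016),(265.7,311.5)),("side",(0,0,.12),(266,282.6)),("side",(0,0,.18),(268.8,263.6)),
 ("side",(0,q,.122),(259,285.6)),("side",(0,-q,.122),(272.6,278.4)),("top",(0,q,.15),(324,244)),("top",(0,-q,.15),(326.4,229))]
  fit(la,(.5,-.2,np.radians([0,90,180,270])))
print([x for x in dir(bot) if x[0]!='_'],bot.tip_extent)
E
```

```text
[0.57971036 0.13260979] 72.64066615308857 
 [[14.6, -38.2], [-16.7, 42.8], [-14.4, 41.5], [15.3, -40.6], [40.2, -9.7], [42.8, -9.2], [-44.2, 10.7], [0.2, 1.6], [-1.9, -1.4], [0.9, -0.2]]
hook pts top [[208.9, 193.8], [218.9, 198.6], [220.7, 199.3], [213.2, 197.3], [107.1, 160.3]]
side [[212.4, 121.4], [216.5, 147.7], [214.7, 152.2], [214.9, 154.8], [213.0, 149.7]]
[ 0.47991332 -0.18159462] 81.90663678192337 
 [[0.2, 0.5], [0.2, -0.7], [0.3, -0.1], [-2.2, 0.9], [0.3, -0.1], [0.7, 0.0], [0.1, -1.1], [-0.5, 1.0]]
['PlanningError', 'read_state', 'tip_extent'] 0.008
```

```bash
python3 - <<'E'
from h import *
k=.64
def a(x,y):return (x*k,y*k)
b=.012;h=.075
st=[("top",(.26+h,h,b),a(187,298)),("top",(.26+h,-h,b),a(212,238)),("top",(.26-h,-h,b),a(275,262)),("top",(.26-h,h,b),a(252,323)),
("side",(.26+h,h,b),a(262,265)),("side",(.26-h,h,b),a(281,302)),("side",(.26-h,-h,b),a(347,289)),
("top",(.26,0,.375),a(167,248)),("side",(.26,0,.375),a(287,117)),("side",(0,0,.262),(214,155)),("top",(-.021,0,.292),(217.6,200.0))]
S=fit(st,(.6,.1,np.radians([60,70,80,250])))
print("top",proj("top",body(S,[(0,0,.36),(-.0185,0,.295),(-.023,0,.29),(0,0,.27),(.26,0,.375)])).round(1).tolist())
print("side",proj("side",body(S,[(0,0,.36),(-.0185,0,.295),(0,0,.27),(0,0,.262),(.013,0,.27)])).round(1).tolist())
for p,l in((S,"stand"),): print(body(S,[(-.023,0,.29),(0,0,.27)]))
for n,P in dict(mouse=("top",(374,352)),torch=("top",(495,302)),scr=("top",(580,396))).items():
    uv=np.array(P[1])*k
    f=least_squares(lambda q:proj("top",[[q[0],q[1],.015]])[0]-uv,[.5,0]);print(n,f.x.round(3))
E
```

```text
[0.57729811 0.1345755 ] 70.92016732133912 
 [[-0.9, 2.0], [-0.3, -1.7], [1.1, -2.2], [-0.4, 1.3], [-0.2, -0.6], [-1.4, 1.6], [1.4, -0.9], [0.5, -0.4], [-0.4, -1.8], [-0.3, -0.1], [1.4, 0.2]]
top [[208.1, 194.8], [218.0, 199.7], [219.8, 200.5], [212.4, 198.2], [107.4, 158.3]]
side [[211.1, 121.4], [215.1, 147.8], [213.5, 152.3], [213.7, 154.9], [212.0, 149.6]]
[[0.56977975 0.11283903 0.29      ]
 [0.57729811 0.1345755  0.27      ]]
mouse [0.513 0.075]
torch [ 0.621 -0.177]
scr [ 0.427 -0.353]
```

```bash
cat >> h.py <<'E'
HK=np.array([0.5773,0.1346]);HY=70.9
def Rt(az,tilt):
    """tool z at azimuth az, tilt deg below level; y level at az-90"""
    a,t=np.radians([az,tilt]);z=np.array([np.cos(a)*np.cos(t),np.sin(a)*np.cos(t),-np.sin(t)])
    y=np.array([np.sin(a),-np.cos(a),0]);return np.c_[np.cross(y,z),y,z]
def to(p,Rm,show=True):
    s=bot.read_state();R0=s["tcp_rot"]
    x=R0.T@(np.array(p)-s["position"])*1000;v=R.from_matrix(R0.T@Rm).as_rotvec()
    if show:print("t",round(s["time_s"],2),"pos",s["position"].round(4),"q",s["joint_positions"].round(1),"F",s["force"].round(2))
    print("xyz",x.round(1),"rot",v.round(4))
def grasp(ax,az,tilt,z,back=0):
    """TCP for grasp point on axis ax=(x,y) at height z, stood back by 'back' m along tool z"""
    Rm=Rt(az,tilt);return np.array([*ax,z])+Rm[:,2]*(.011-back),Rm
E
python3 - <<'E'
from h import *
to([.43,.05,.30],Rt(56,90))
to([.40,.05,.30],Rt(56,60))
E
```

```text
t 0.1 pos [0.2481 0.573  0.2297] q [ 56.4  30.3  82.1  -0.   67.7 -10.2] F [-0.66 -0.25 -0.39]
xyz [-374.8 -407.7  -69.7] rot [-1.6000e-03  1.4000e-03  1.7555e+00]
t 0.1 pos [0.2481 0.573  0.2297] q [ 56.4  30.3  82.1  -0.   67.7 -10.2] F [-0.66 -0.25 -0.39]
xyz [-347.3 -419.7  -69.6] rot [-0.46    0.3821  1.7103]
```

```bash
python3 -m handwheel '[{"xyz":[-37,-42,-30],"delta_rot":[0,0,0.18],"hand":-1},{"xyz":[-90,-95,-70],"delta_rot":[0,0,0.36],"hand":-1},{"xyz":[-130,-140,-70],"delta_rot":[0,0,0.54],"hand":-1},{"xyz":[-170,-182,-70],"delta_rot":[0,0,0.72],"hand":-1},{"xyz":[-210,-225,-70],"delta_rot":[0,0,0.9],"hand":-1}]'
python3 - <<'E'
from h import *
to([.42,.0,.30],Rt(56,70))
E
```

```text
time_s: 0.72
position: [0.3484, 0.2919, 0.3006]
tcp_rot: [[-0.254, 0.967, 0.001], [0.967, 0.254, 0.0], [-0.0, 0.001, -1.0]]
force: [1.3, -0.8, 0.4]
opening: 0.998
grasp_force: 0.0
t 0.72 pos [0.3484 0.2919 0.3006] q [ 25.8  11.7 100.1  -0.   68.1  11.1] F [ 1.27 -0.76  0.44]
xyz [-300.5   -4.8    0.6] rot [-0.1476  0.3275  0.8414]
```

```bash
python3 -m handwheel '[{"xyz":[-60,0,0],"delta_rot":[-0.03,0.06,0.17],"hand":-1},{"xyz":[-120,0,0],"delta_rot":[-0.06,0.12,0.34],"hand":-1},{"xyz":[-180,-2,0],"delta_rot":[-0.09,0.2,0.5],"hand":-1},{"xyz":[-240,-3,0],"delta_rot":[-0.12,0.26,0.67],"hand":-1},{"xyz":[-300,-5,0],"delta_rot":[-0.1476,0.3275,0.8414],"hand":-1}]'
python3 - <<'E'
from h import *
p,Rm=grasp((.48,-.1816),56,25,.2,.14);print(p)
to(p,Rt(56,40)); to(p,Rm)
E
```

```text
time_s: 1.35
position: [0.4212, 0.0005, 0.3008]
tcp_rot: [[0.526, 0.828, 0.192], [0.778, -0.56, 0.285], [0.344, -0.0, -0.939]]
force: [1.3, 1.4, -0.1]
opening: 1.002
grasp_force: 0.0
[ 0.41462269 -0.27852585  0.25451776]
t 1.35 pos [0.4212 0.0005 0.3008] q [-30.3   5.8 111.2  22.5  63.6  -6.5] F [ 1.29  1.41 -0.06]
xyz [-236.4  150.9  -37.4] rot [ 4.000e-04  5.216e-01 -9.000e-04]
t 1.35 pos [0.4212 0.0005 0.3008] q [-30.3   5.8 111.2  22.5  63.6  -6.5] F [ 1.29  1.41 -0.06]
xyz [-236.4  150.9  -37.4] rot [ 5.000e-04  7.834e-01 -9.000e-04]
```

```bash
python3 -m handwheel '[{"xyz":[-47,30,-8],"delta_rot":[0,0.157,0],"hand":-1},{"xyz":[-95,60,-15],"delta_rot":[0,0.314,0],"hand":-1},{"xyz":[-142,90,-22],"delta_rot":[0,0.47,0],"hand":-1},{"xyz":[-190,120,-30],"delta_rot":[0,0.627,0],"hand":-1},{"xyz":[-236.4,151,-37.4],"delta_rot":[0,0.783,0],"hand":-1}]'
python3 - <<'E'
from h import *
p,Rm=grasp((.48,-.1816),56,25,.075,.12);print(p)
to(p,Rm)
im=vision.capture("side");cv2.imwrite("pics/s1.png",cv2.resize(im[150:384,130:442,::-1],None,fx=2.5,fy=2.5,interpolation=2))
E
```

```text
time_s: 1.98
position: [0.4155, -0.2797, 0.2543]
tcp_rot: [[0.234, 0.83, 0.506], [0.35, -0.557, 0.753], [0.907, 0.0, -0.421]]
force: [1.3, 0.3, 0.3]
opening: 1.0
grasp_force: 0.0
[ 0.4247587  -0.26349859  0.12106539]
t 1.98 pos [ 0.4155 -0.2797  0.2543] q [-73.5  38.   97.   44.7  96.4 -56.8] F [1.29 0.31 0.29]
xyz [-113.    -1.4   72.9] rot [-0.002  -0.002   0.0014]
```

View pics/s1.png

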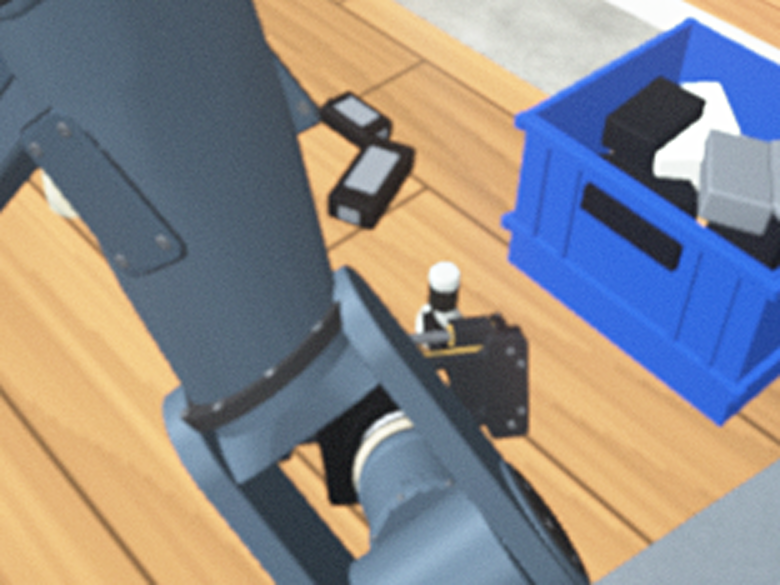

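The arm blocks the lantern in the side view, leaving only the torch visible at (443,280), so I'll lower to pre-grasp and check from the top camera.

```bash
python3 -m handwheel '[{"xyz":[-28,-0.5,18],"delta_rot":[0,0,0],"hand":-1},{"xyz":[-56,-1,36],"delta_rot":[0,0,0],"hand":-1},{"xyz":[-84,-1,54],"delta_rot":[0,0,0],"hand":-1},{"xyz":[-113,-1.4,73],"delta_rot":[-0.002,-0.002,0.001],"hand":-1},{"xyz":[-113,-1.4,73],"delta_rot":[-0.002,-0.002,0.001],"hand":-1}]'
python3 - <<'E'
from h import *
p,Rm=grasp((.48,-.1816),56,25,.075,0);print(p)
to(p,Rm)
s=bot.read_state();T=s["tcp_rot"]
for y in(-.0435,.0435):print(proj("top",s["position"]+T@np.array([0,y,.008])))
im=vision.capture("top");x0,y0=265,190
q=cv2.resize(im[y0:y0+100,x0:x0+130,::-1],None,fx=6,fy=6,interpolation=2)
for i in range(0,130,10):cv2.putText(q,str(x0+i),(i*6,8),0,.3,(0,0,255),1)
for i in range(0,100,10):cv2.putText(q,str(y0+i),(0,i*6+3),0,.3,(255,0,0),1)
cv2.imwrite("pics/t1.png",q)
E
```

```text
time_s: 2.65
position: [0.4246, -0.2595, 0.1201]
tcp_rot: [[0.24, 0.831, 0.502], [0.351, -0.556, 0.754], [0.905, -0.005, -0.425]]
force: [-0.2, 0.4, 1.0]
opening: 1.002
grasp_force: 0.0
[ 0.48557481 -0.173335    0.0703512 ]
t 2.65 pos [ 0.4246 -0.2595  0.1201] q [-71.8  50.9 100.2  45.7  84.1 -67.3] F [-0.23  0.38  1.02]
xyz [ -0.2   3.  116.6] rot [-0.0055  0.0025 -0.003 ]
[[339.29537033 266.04292978]]
[[355.19964576 241.78859987]]
```

View pics/t1.png

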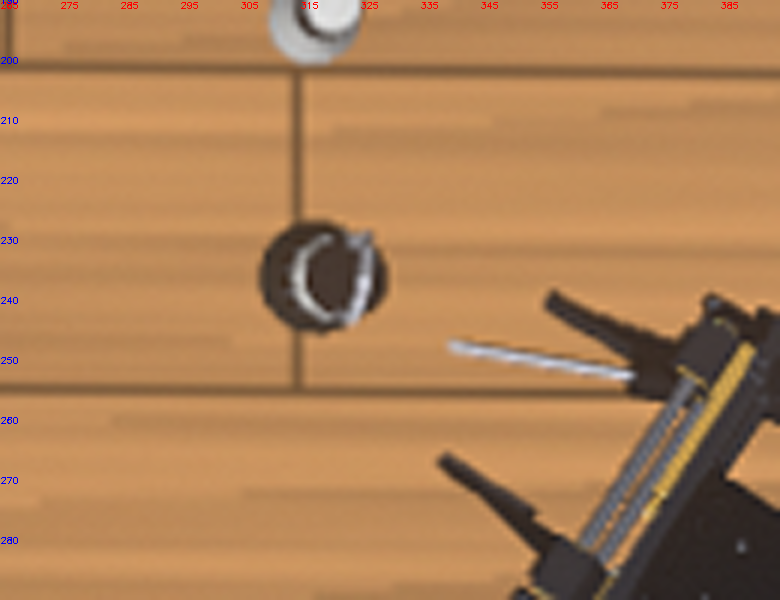

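Fingertips at about (338.5,266.5) and (355.5,240) match the prediction within 1.5 px, and the lantern foot is still at (318,236). I'll go in.

```bash
python3 -m handwheel '[{"xyz":[0,3,25],"delta_rot":[-0.0055,0.0025,-0.003],"hand":-1},{"xyz":[0,3,50],"delta_rot":[-0.0055,0.0025,-0.003],"hand":-1},{"xyz":[0,3,75],"delta_rot":[-0.0055,0.0025,-0.003],"hand":-1},{"xyz":[0,3,98],"delta_rot":[-0.0055,0.0025,-0.003],"hand":-1},{"xyz":[0,3,116],"delta_rot":[-0.0055,0.0025,-0.003],"hand":-1}]'
python3 -m handwheel '[{"xyz":[0,0,0],"delta_rot":[0,0,0],"hand":-1},{"xyz":[0,0,0],"delta_rot":[0,0,0],"hand":0},{"xyz":[0,0,0],"delta_rot":[0,0,0],"hand":1},{"xyz":[0,0,0],"delta_rot":[0,0,0],"hand":1},{"xyz":[0,0,0],"delta_rot":[0,0,0],"hand":1}]'
python3 - <<'E'
from h import *
p,Rm=grasp((.48,-.1816),56,25,.075,0)
to(p,Rm)
E
```

```text
time_s: 3.32
position: [0.4865, -0.1738, 0.0715]
tcp_rot: [[0.234, 0.829, 0.507], [0.354, -0.559, 0.75], [0.905, 0.004, -0.425]]
force: [-0.7, 0.1, 1.2]
opening: 1.0
grasp_force: 0.0
time_s: 3.95
position: [0.4857, -0.1759, 0.072]
tcp_rot: [[0.234, 0.828, 0.509], [0.354, -0.56, 0.749], [0.905, 0.005, -0.425]]
force: [-0.1, -0.7, 0.2]
opening: 0.627
grasp_force: 0.0
t 3.95 pos [ 0.4857 -0.1759  0.072 ] q [-62.3  55.7 104.9  55.8  75.  -72.6] F [-0.13 -0.7   0.25]
xyz [-0.7 -1.6  2.5] rot [0.0033 0.0026 0.0038]
```

```bash
for i in 1 2; do python3 -m handwheel '[{"xyz":[0,0,0],"delta_rot":[0,0,0],"hand":1},{"xyz":[0,0,0],"delta_rot":[0,0,0],"hand":1},{"xyz":[0,0,0],"delta_rot":[0,0,0],"hand":1},{"xyz":[0,0,0],"delta_rot":[0,0,0],"hand":1},{"xyz":[0,0,0],"delta_rot":[0,0,0],"hand":1}]' | grep -v rot; done
python3 - <<'E'
from h import *
s=bot.read_state()
to(s["position"]+[0,0,.17],s["tcp_rot"]); print("F",s["force"])
E
```

```text
time_s: 4.58
position: [0.4856, -0.1748, 0.0723]
force: [-2.6, 1.7, 3.1]
opening: 0.479
grasp_force: 29.9
time_s: 5.2
position: [0.4857, -0.175, 0.0723]
force: [-3.5, 2.2, 5.8]
opening: 0.479
grasp_force: 29.9
t 5.2 pos [ 0.4857 -0.175   0.0723] q [-62.3  55.7 104.9  55.7  75.  -72.6] F [-3.5   2.24  5.77]
xyz [154.    0.7 -72.1] rot [0. 0. 0.]
F [-3.49937387  2.24118701  5.77277489]
```

```bash
python3 -m handwheel '[{"xyz":[18,0,-8.5],"delta_rot":[0,0,0],"hand":1},{"xyz":[45,0.1,-21],"delta_rot":[0,0,0],"hand":1},{"xyz":[72,0.3,-34],"delta_rot":[0,0,0],"hand":1},{"xyz":[99,0.5,-46.5],"delta_rot":[0,0,0],"hand":1},{"xyz":[117,0.5,-55],"delta_rot":[0,0,0],"hand":1}]'
python3 - <<'E'
from h import *
# target standoff: lantern axis 90 mm before hook along stand x, tool yaw turned by -11
hx=np.array([np.cos(np.radians(HY)),np.sin(np.radians(HY))])
p,Rm=grasp(HK-.09*hx,56-11,25,.075+.128,0);print(p)
to(p,Rm)
E
```

```text
time_s: 5.82
position: [0.487, -0.178, 0.2006]
tcp_rot: [[0.236, 0.826, 0.511], [0.361, -0.563, 0.744], [0.902, 0.009, -0.431]]
force: [0.9, -0.2, -2.6]
opening: 0.475
grasp_force: 29.9
[0.55489981 0.05660402 0.1983512 ]
t 5.83 pos [ 0.487  -0.178   0.2006] q [-62.3  41.  105.2  53.6  82.9 -60.8] F [ 0.91 -0.24 -2.57]
xyz [ 98.7 -76.  210.1] rot [-0.1656  0.0084  0.0881]
```

```bash
python3 -m handwheel '[{"xyz":[6,-5,13],"delta_rot":[-0.01,0.0,0.005],"hand":1},{"xyz":[18,-14,38],"delta_rot":[-0.03,0.002,0.016],"hand":1},{"xyz":[32,-25,69],"delta_rot":[-0.055,0.003,0.03],"hand":1},{"xyz":[46,-36,98],"delta_rot":[-0.08,0.004,0.042],"hand":1},{"xyz":[56,-43,120],"delta_rot":[-0.095,0.005,0.05],"hand":1}]' | head -1
python3 - <<'E'
from h import *
hx=np.array([np.cos(np.radians(HY)),np.sin(np.radians(HY))])
p,Rm=grasp(HK-.09*hx,56-11,25,.075+.128,0);print(p)
to(p,Rm)
E
```

```text
time_s: 6.45
[0.55489981 0.05660402 0.1983512 ]
t 6.45 pos [ 0.5239 -0.0399  0.1988] q [-50.1  39.1 118.7  71.2  70.5 -66.6] F [ 0.34 -0.53 -3.18]
xyz [ 39.2 -38.7  85.1] rot [-0.0761  0.0012  0.0319]
```

```bash
python3 -m handwheel '[{"xyz":[8,-8,17],"delta_rot":[-0.015,0.0,0.006],"hand":1},{"xyz":[18,-18,38],"delta_rot":[-0.035,0.0,0.015],"hand":1},{"xyz":[28,-28,60],"delta_rot":[-0.055,0.001,0.024],"hand":1},{"xyz":[36,-36,78],"delta_rot":[-0.07,0.001,0.03],"hand":1},{"xyz":[39,-38.7,85],"delta_rot":[-0.076,0.001,0.032],"hand":1}]' | head -1
python3 -m handwheel '[{"xyz":[0,0,0],"delta_rot":[0,0,0],"hand":1},{"xyz":[0,0,0],"delta_rot":[0,0,0],"hand":1},{"xyz":[0,0,0],"delta_rot":[0,0,0],"hand":1},{"xyz":[0,0,0],"delta_rot":[0,0,0],"hand":1},{"xyz":[0,0,0],"delta_rot":[0,0,0],"hand":1}]' | head -3
cat >> h.py <<'E'
def crops(fn,boxes,k):
    a=[]
    for n,x,y,w,h in boxes:
        im=vision.capture(n)[y:y+h,x:x+w,::-1];q=cv2.resize(im,None,fx=k,fy=k,interpolation=2)
        for i in range(-x%10,w,10):cv2.putText(q,str(x+i),(i*k,8),0,.3,(0,0,255),1);cv2.line(q,(i*k,10),(i*k,14),(0,0,255),1)
        for i in range(-y%10,h,10):cv2.putText(q,str(y+i),(0,i*k+3),0,.3,(255,0,0),1)
        a.append(q)
    cv2.imwrite(fn,np.hstack(a))
E
python3 - <<'E'
from h import *
s=bot.read_state();print(s["position"],s["tcp_rot"].round(3).tolist(),s["force"].round(2),s["joint_positions"].round(1))
crops("pics/c2.png",[("side",185,110,66,100),("top",190,160,66,100)],6)
E
```

```text
time_s: 7.08
time_s: 7.7
position: [0.555, 0.0544, 0.2005]
tcp_rot: [[0.295, 0.708, 0.642], [0.298, -0.706, 0.642], [0.908, 0.002, -0.419]]
[0.55504922 0.05438663 0.20049317] [[0.295, 0.708, 0.642], [0.298, -0.706, 0.642], [0.908, 0.002, -0.419]] [ 0.52  0.28 -2.81] [-37.1  38.7 124.4  89.8  64.1 -71.4]
```

View pics/c2.png

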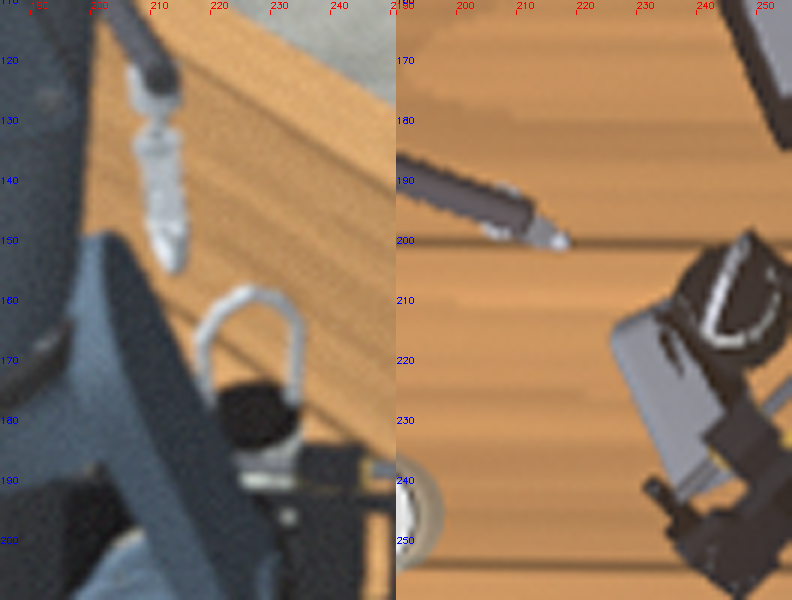

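Side view: bail peak centre at (227.2,158.7), legs at (219.2,176.7) and (234.2,176.7), cap centre (227.8,179.2), hook bottom (213.7,155). Top view: bail from (242,215) to (248.2,200), hook tip (217.6,200.2). I'll check these against the expected pose.

```bash
python3 - <<'E'
from h import *
s=bot.read_state();g=s["position"]-.011*s["tcp_rot"][:,2];print("grasp pt",g)
q=.019
def pts(p):return lambda l:np.array([[p[0]+np.cos(p[3])*l[0]-np.sin(p[3])*l[1],p[1]+np.sin(p[3])*l[0]+np.cos(p[3])*l[1],p[2]+l[2]]])
obs=[("side",(0,0,0),(227.2,158.9)),("side",(0,q,-.05),(219.2,174.8)),("side",(0,-q,-.05),(234.2,174.8)),("side",(0,0,-.057),(227.8,179.2)),
("top",(0,q,-.02),(242,215)),("top",(0,-q,-.02),(248.2,200))]
r=lambda p:np.concatenate([proj(n,pts(p)(l))[0]-uv for n,l,uv in obs])
f=least_squares(r,[g[0],g[1],.305,np.radians(71)],loss='soft_l1');print(f.x[:3],np.degrees(f.x[3]),r(f.x).reshape(-1,2).round(1).tolist())
a=np.radians(HY);hx=np.array([np.cos(a),np.sin(a)]);d=f.x[:2]-HK;print("in stand:",d@hx,d@[-hx[1],hx[0]],f.x[2]-.27)
d=g[:2]-HK;print("kin stand:",d@hx,d@[-hx[1],hx[0]],g[2]-.077+.177-.27)
print("predicted peak by kin side",proj("side",[[g[0],g[1],.305]]))
E
```

```text
grasp pt [0.54793478 0.04753311 0.20510458]
[0.55303731 0.04698076 0.30606747] 65.18875879246677 [[-0.9, 0.0], [0.4, 2.3], [0.6, -0.3], [-0.4, -1.1], [0.0, -1.1], [0.1, 0.7]]
in stand: -0.09073489550980912 -0.005743579404645094 0.036067466973214
kin stand: -0.09188259294960568 -0.0007412126627585405 0.035104579996750374
predicted peak by kin side [[224.47727893 160.02372062]]
```

```bash
cat >> h.py <<'E'
def rel(dx,dy,dz,yaw=0,tilt=None):
    """shift of the lantern in stand axes (mm) + yaw about its axis (deg); restores fixed tilt"""
    s=bot.read_state();T=s["tcp_rot"];g=s["position"]-.011*T[:,2]
    a=np.radians(HY);hx=np.array([np.cos(a),np.sin(a),0]);hy=np.array([-hx[1],hx[0],0])
    T2=R.from_rotvec([0,0,np.radians(yaw)]).as_matrix()@T
    g2=g+(dx*hx+dy*hy+np.array([0,0,dz]))/1000
    to(g2+.011*T2[:,2],T2)
E
python3 -c "
from h import *
rel(45,4.5,-1.5,3)"
```

```text
t 7.8 pos [0.555  0.0546 0.2005] q [-37.1  38.7 124.4  89.8  64.1 -71.4] F [ 0.16 -0.22 -2.27]
xyz [ 14.8 -24.2  35.6] rot [ 0.0475  0.0001 -0.0219]
```

```bash
python3 -m handwheel '[{"xyz":[3,-5,7],"delta_rot":[0.01,0.0,-0.004],"hand":1},{"xyz":[7.4,-12,18],"delta_rot":[0.024,0,-0.011],"hand":1},{"xyz":[12,-19,28],"delta_rot":[0.038,0,-0.018],"hand":1},{"xyz":[14.8,-24.2,35.6],"delta_rot":[0.0475,0,-0.022],"hand":1},{"xyz":[14.8,-24.2,35.6],"delta_rot":[0.0475,0,-0.022],"hand":1}]' | head -4
python3 -m handwheel '[{"xyz":[0,0,0],"delta_rot":[0,0,0],"hand":1},{"xyz":[0,0,0],"delta_rot":[0,0,0],"hand":1},{"xyz":[0,0,0],"delta_rot":[0,0,0],"hand":1},{"xyz":[0,0,0],"delta_rot":[0,0,0],"hand":1},{"xyz":[0,0,0],"delta_rot":[0,0,0],"hand":1}]' | grep -v rot
python3 - <<'E'
from h import *
s=bot.read_state();g=s["position"]-.011*s["tcp_rot"][:,2]
a=np.radians(HY);hx=np.array([np.cos(a),np.sin(a)]);d=g[:2]-HK;print("kin stand:",d@hx,d@[-hx[1],hx[0]],g[2]-.077+.177-.27,s["tcp_rot"].round(3).tolist(),s["force"])
crops("pics/c3.png",[("side",190,115,50,75),("top",200,170,50,75)],8)
E
```

```text
time_s: 8.43
position: [0.5648, 0.1005, 0.1989]
tcp_rot: [[0.278, 0.746, 0.605], [0.314, -0.666, 0.676], [0.908, 0.002, -0.419]]
force: [-0.2, 0.3, -3.6]
time_s: 9.05
position: [0.565, 0.099, 0.1989]
force: [-0.3, -0.0, -2.6]
opening: 0.476
grasp_force: 29.9
kin stand: -0.04681502217983262 0.0038256892805923638 0.03355010022765892 [[0.279, 0.744, 0.607], [0.313, -0.668, 0.675], [0.908, 0.002, -0.419]] [-0.32036008 -0.03619707 -2.60264119]
```

View pics/c3.png

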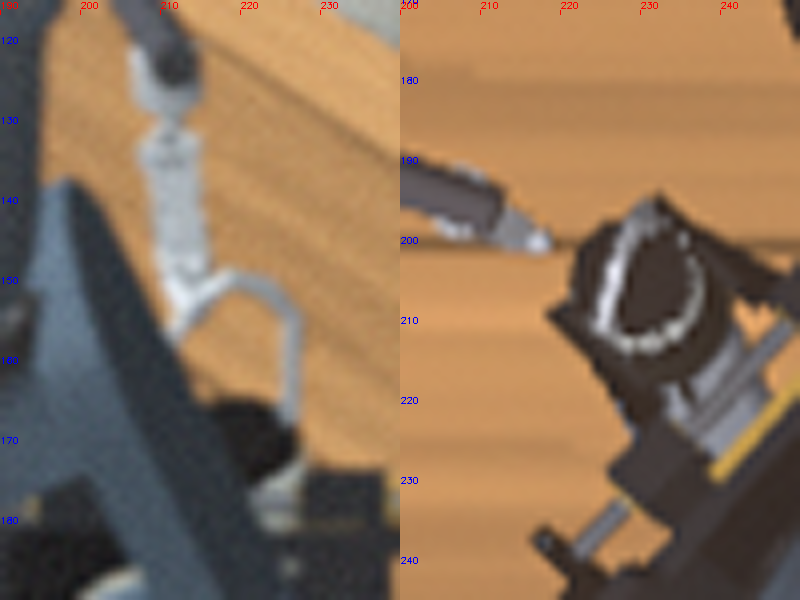

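Top view: bail from (225.4,210.6) to (231,195.6), midpoint (228.2,203.1), and hook tip at (217.8,200.1), so it lies on the hook's line. Side view: bail crest centre around (220,150.4), right leg at (226.5,162.5). A quick check of the height comes before entering.

```bash
python3 - <<'E'
from h import *
t=np.radians(np.arange(0,181,15));ya=np.radians(69.5)
for ly in(-.0015,.002):
  for z in(.031,.034,.037):
    arch=[(0,.019*np.cos(u),.27+z-.019+.019*np.sin(u)) for u in t]+[(0,-.019,.27+z-.04)]
    S=[*HK,np.radians(HY)];c=body(S,[(-.0455,ly,0)])[0]
    P=proj("side",body([c[0],c[1],ya],arch));i=P[:13,1].argmin();print(ly,z,"crest",P[i].round(1),"left end",P[0].round(1),"rightleg",P[-2].round(1),P[-1].round(1))
rel(42,1,0)
E
```

```text
-0.0015 0.031 crest [220.8 151.1] left end [211.9 159.2] rightleg [226.6 156.1] [227.  163.1]
-0.0015 0.034 crest [220.7 150. ] left end [211.8 158.2] rightleg [226.6 155.1] [226.9 162.1]
-0.0015 0.037 crest [220.7 149. ] left end [211.7 157.2] rightleg [226.5 154.1] [226.9 161.1]
0.002 0.031 crest [219.4 151.4] left end [210.5 159.5] rightleg [225.3 156.4] [225.7 163.4]
0.002 0.034 crest [219.4 150.3] left end [210.4 158.5] rightleg [225.2 155.4] [225.6 162.4]
0.002 0.037 crest [219.3 149.3] left end [210.3 157.5] rightleg [225.2 154.4] [225.6 161.4]
t 9.15 pos [0.565  0.0991 0.1989] q [-31.   39.  123.1  92.2  63.1 -70.3] F [ 0.67 -0.64 -3.71]
xyz [ 16.1 -17.2  34.8] rot [0. 0. 0.]
```

```bash
python3 -m handwheel '[{"xyz":[2,-2,4],"delta_rot":[0,0,0],"hand":1},{"xyz":[4,-4.2,8.5],"delta_rot":[0,0,0],"hand":1},{"xyz":[6,-6.4,13],"delta_rot":[0,0,0],"hand":1},{"xyz":[8,-8.6,17.4],"delta_rot":[0,0,0],"hand":1},{"xyz":[8,-8.6,17.4],"delta_rot":[0,0,0],"hand":1}]' | grep -v rot
python3 -m handwheel '[{"xyz":[1.6,-1.7,3.5],"delta_rot":[0,0,0],"hand":1},{"xyz":[3.2,-3.4,7],"delta_rot":[0,0,0],"hand":1},{"xyz":[4.8,-5.2,10.4],"delta_rot":[0,0,0],"hand":1},{"xyz":[6.4,-6.9,13.9],"delta_rot":[0,0,0],"hand":1},{"xyz":[6.4,-6.9,13.9],"delta_rot":[0,0,0],"hand":1}]' | grep -v rot
cat >> h.py <<'E'
def kin():
    s=bot.read_state();g=s["position"]-.011*s["tcp_rot"][:,2]
    a=np.radians(HY);hx=np.array([np.cos(a),np.sin(a)]);d=g[:2]-HK;F=s["force"]
    print("stand x,y,z mm",(1000*np.array([d@hx,d@[-hx[1],hx[0]],g[2]-.077+.177-.27])).round(1),"F stand",(F[:2]@hx).round(2),(F[:2]@[-hx[1],hx[0]]).round(2),F[2].round(2))
E
python3 -c "
from h import *
kin();rel(8,0,0)"
```

```text
time_s: 9.78
position: [0.5712, 0.1199, 0.1989]
force: [0.0, -0.1, -2.3]
opening: 0.474
grasp_force: 29.9
time_s: 10.4
position: [0.5768, 0.1353, 0.1991]
force: [-0.0, -0.8, -2.8]
opening: 0.474
grasp_force: 30.0
stand x,y,z mm [-8.7  4.5 33.7] F stand -0.79 -0.22 -2.8
t 10.4 pos [0.5768 0.1353 0.1991] q [-25.4  39.  122.5  97.4  61.4 -69.9] F [-0.05 -0.82 -2.8 ]
xyz [ 3.1 -3.1  6.7] rot [0. 0. 0.]
```

```bash
python3 -m handwheel '[{"xyz":[0.8,-0.8,1.7],"delta_rot":[0,0,0],"hand":1},{"xyz":[1.6,-1.6,3.4],"delta_rot":[0,0,0],"hand":1},{"xyz":[2.4,-2.4,5.1],"delta_rot":[0,0,0],"hand":1},{"xyz":[3.1,-3.1,6.7],"delta_rot":[0,0,0],"hand":1},{"xyz":[3.1,-3.1,6.7],"delta_rot":[0,0,0],"hand":1}]' | grep -v rot
python3 - <<'E'
from h import *
kin();rel(0,0,-10);rel(0,0,-27)
crops("pics/c4.png",[("side",185,110,50,75),("top",190,160,50,75)],8)
E
```

```text
time_s: 11.02
position: [0.5792, 0.1428, 0.1989]
force: [0.6, -3.6, -2.4]
opening: 0.478
grasp_force: 30.0
stand x,y,z mm [-0.8  4.8 33.5] F stand -3.2 -1.72 -2.39
t 11.03 pos [0.5792 0.1428 0.1989] q [-24.3  39.  122.3  98.4  61.  -69.7] F [ 0.58 -3.58 -2.39]
xyz [-9.1 -0.   4.2] rot [0. 0. 0.]
t 11.03 pos [0.5792 0.1428 0.1989] q [-24.3  39.  122.3  98.4  61.  -69.7] F [ 0.58 -3.58 -2.39]
xyz [-24.5  -0.1  11.3] rot [0. 0. 0.]
```

View pics/c4.png

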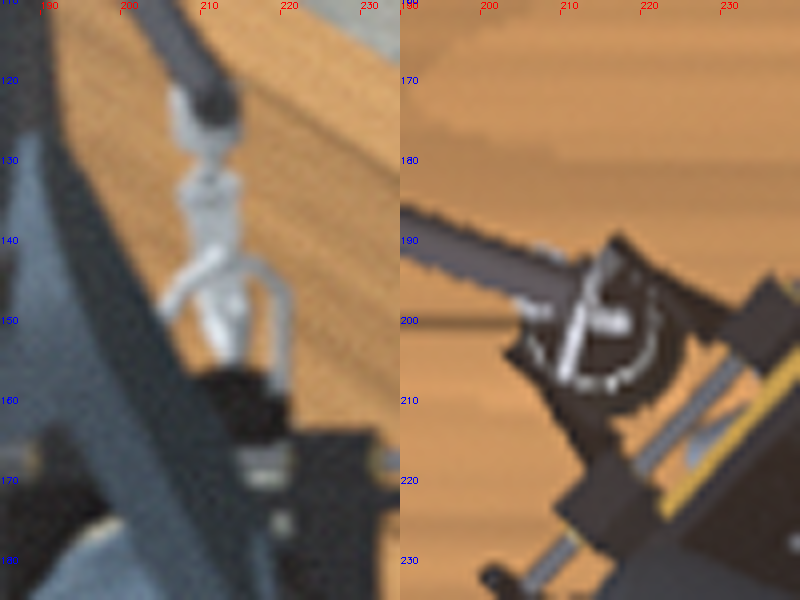

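The wire is over the tip: side view bail crest (212,141) above tip (214,147), and in the top view the tip at (216,200) lies in front of the bail. The latch is giving with about 3 N, so I'll lower.

```bash
python3 -m handwheel '[{"xyz":[-3,0,1.4],"delta_rot":[0,0,0],"hand":1},{"xyz":[-6,0,2.8],"delta_rot":[0,0,0],"hand":1},{"xyz":[-9,0,4.2],"delta_rot":[0,0,0],"hand":1},{"xyz":[-12,0,5.6],"delta_rot":[0,0,0],"hand":1},{"xyz":[-12,0,5.6],"delta_rot":[0,0,0],"hand":1}]' | grep -v rot
python3 -c "
from h import *
kin()"
python3 -m handwheel '[{"xyz":[-3,0,1.4],"delta_rot":[0,0,0],"hand":1},{"xyz":[-6,0,2.8],"delta_rot":[0,0,0],"hand":1},{"xyz":[-9,0,4.2],"delta_rot":[0,0,0],"hand":1},{"xyz":[-12,0,5.6],"delta_rot":[0,0,0],"hand":1},{"xyz":[-12,0,5.6],"delta_rot":[0,0,0],"hand":1}]' | grep -v rot
python3 -c "
from h import *
kin(); rel(0,0,-1)"
```

```text
time_s: 11.75
position: [0.5788, 0.1427, 0.1845]
force: [0.1, -1.7, -3.9]
opening: 0.481
grasp_force: 30.0
stand x,y,z mm [-1.1  5.1 19.1] F stand -1.52 -0.68 -3.93
time_s: 12.38
position: [0.5791, 0.1429, 0.172]
force: [-0.0, -0.1, -3.0]
opening: 0.478
grasp_force: 29.9
stand x,y,z mm [-0.7  4.9  6.6] F stand -0.05 -0.0 -2.96
t 12.38 pos [0.5791 0.1429 0.172 ] q [-24.3  43.  122.7 100.7  61.7 -74.5] F [-0.02 -0.05 -2.96]
xyz [-0.9 -0.   0.4] rot [0. 0. 0.]
```

```bash
python3 -m handwheel '[{"xyz":[-0.5,0,0.2],"delta_rot":[0,0,0],"hand":1},{"xyz":[-1,0,0.4],"delta_rot":[0,0,0],"hand":1},{"xyz":[-1.5,0,0.6],"delta_rot":[0,0,0],"hand":1},{"xyz":[-2,0,0.9],"delta_rot":[0,0,0],"hand":1},{"xyz":[-2,0,0.9],"delta_rot":[0,0,0],"hand":1}]' | grep -v rot
python3 -c "
from h import *
kin()"
python3 -m handwheel '[{"xyz":[-0.2,0,0.1],"delta_rot":[0,0,0],"hand":1},{"xyz":[-0.5,0,0.2],"delta_rot":[0,0,0],"hand":1},{"xyz":[-0.7,0,0.3],"delta_rot":[0,0,0],"hand":1},{"xyz":[-0.9,0,0.4],"delta_rot":[0,0,0],"hand":1},{"xyz":[-0.9,0,0.4],"delta_rot":[0,0,0],"hand":1}]' | grep -v rot
python3 -c "
from h import *
kin(); crops('pics/c5.png',[('side',185,110,50,75),('top',190,160,50,75)],8)"
```

```text
time_s: 13.0
position: [0.5795, 0.1428, 0.1707]
force: [0.9, 0.5, 0.5]
opening: 0.475
grasp_force: 29.9
stand x,y,z mm [-0.7  4.5  5.3] F stand 0.76 -0.65 0.48
time_s: 13.62
position: [0.5797, 0.1428, 0.1701]
force: [0.4, 0.1, 5.7]
opening: 0.476
grasp_force: 29.9
stand x,y,z mm [-0.7  4.3  4.7] F stand 0.27 -0.35 5.68
```

View pics/c5.png

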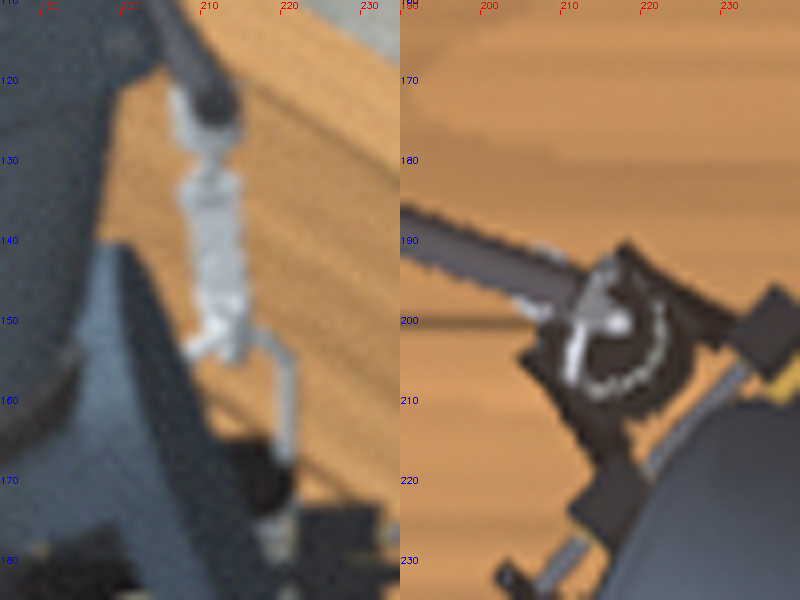

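The bail is down in the bowl: in the side view the wire passes at about (216,152) behind the hook, with the latch bar straight above it as at the start. Fz is about +5.7 N beyond the weight, so I'll hold the tug.

```bash
for i in 1 2; do python3 -m handwheel '[{"xyz":[0,0,0],"delta_rot":[0,0,0],"hand":1},{"xyz":[0,0,0],"delta_rot":[0,0,0],"hand":1},{"xyz":[0,0,0],"delta_rot":[0,0,0],"hand":1},{"xyz":[0,0,0],"delta_rot":[0,0,0],"hand":1},{"xyz":[0,0,0],"delta_rot":[0,0,0],"hand":1}]' | grep -E "time|force"; python3 -c "
from h import *
kin()"; done
```

```text
time_s: 14.35
force: [0.0, -0.6, 4.1]
grasp_force: 29.9
stand x,y,z mm [-0.7  4.4  4.7] F stand -0.52 -0.18 4.05
time_s: 14.98
force: [0.1, -0.3, 4.4]
grasp_force: 29.9
stand x,y,z mm [-0.7  4.4  4.6] F stand -0.22 -0.2 4.42
```

The steady value is about 4.2 N; I'll add about 0.45 mm and hold for more than a second.

```bash
python3 -m handwheel '[{"xyz":[-0.2,0,0.1],"delta_rot":[0,0,0],"hand":1},{"xyz":[-0.4,0,0.2],"delta_rot":[0,0,0],"hand":1},{"xyz":[-0.4,0,0.2],"delta_rot":[0,0,0],"hand":1},{"xyz":[-0.4,0,0.2],"delta_rot":[0,0,0],"hand":1},{"xyz":[-0.4,0,0.2],"delta_rot":[0,0,0],"hand":1}]' | grep -E "time|force"; python3 -m handwheel '[{"xyz":[0,0,0],"delta_rot":[0,0,0],"hand":1},{"xyz":[0,0,0],"delta_rot":[0,0,0],"hand":1},{"xyz":[0,0,0],"delta_rot":[0,0,0],"hand":1},{"xyz":[0,0,0],"delta_rot":[0,0,0],"hand":1},{"xyz":[0,0,0],"delta_rot":[0,0,0],"hand":1}]' | grep -E "time|force"; python3 -c "
from h import *
kin()"
```

```text
time_s: 15.6
force: [-0.3, -0.6, 5.3]
grasp_force: 29.9
time_s: 16.23
force: [0.4, -0.3, 6.5]
grasp_force: 29.9
stand x,y,z mm [-0.6  4.2  4.5] F stand -0.1 -0.51 6.55
```

```bash
for i in 1 2; do python3 -m handwheel '[{"xyz":[0,0,0],"delta_rot":[0,0,0],"hand":1},{"xyz":[0,0,0],"delta_rot":[0,0,0],"hand":1},{"xyz":[0,0,0],"delta_rot":[0,0,0],"hand":1},{"xyz":[0,0,0],"delta_rot":[0,0,0],"hand":1},{"xyz":[0,0,0],"delta_rot":[0,0,0],"hand":1}]' | grep -E "time|force"; done; python3 -c "
from h import *
kin();rel(0,0,1.2)"
```

```text
time_s: 16.85
force: [0.5, -0.6, 6.1]
grasp_force: 29.9
time_s: 17.48
force: [0.5, 0.0, 6.2]
grasp_force: 29.9
stand x,y,z mm [-0.6  4.2  4.5] F stand 0.18 -0.48 6.16
t 17.48 pos [0.5798 0.1428 0.1699] q [-24.3  43.4 122.7 101.   61.9 -75.1] F [0.52 0.02 6.16]
xyz [ 1.1  0.  -0.5] rot [0. 0. 0.]
```

```bash
python3 -m handwheel '[{"xyz":[0.5,0,-0.2],"delta_rot":[0,0,0],"hand":1},{"xyz":[1,0,-0.5],"delta_rot":[0,0,0],"hand":1},{"xyz":[1.4,0,-0.6],"delta_rot":[0,0,0],"hand":1},{"xyz":[1.4,0,-0.6],"delta_rot":[0,0,0],"hand":1},{"xyz":[1.4,0,-0.6],"delta_rot":[0,0,0],"hand":1}]' | grep -E "time|force"; python3 -c "
from h import *
kin()"
```

```text
time_s: 18.1
force: [1.2, -0.5, 2.8]
grasp_force: 29.9
stand x,y,z mm [-0.9  4.6  4.7] F stand -0.04 -1.32 2.84
```

```bash
python3 -m handwheel '[{"xyz":[0.3,0,-0.1],"delta_rot":[0,0,0],"hand":1},{"xyz":[0.5,0,-0.2],"delta_rot":[0,0,0],"hand":1},{"xyz":[0.5,0,-0.2],"delta_rot":[0,0,0],"hand":1},{"xyz":[0.5,0,-0.2],"delta_rot":[0,0,0],"hand":1},{"xyz":[0.5,0,-0.2],"delta_rot":[0,0,0],"hand":1}]' | grep -E "time|force"; python3 -c "
from h import *
kin()"
```

```text
time_s: 18.73
force: [1.3, -0.5, -1.7]
grasp_force: 29.9
stand x,y,z mm [-0.9  4.8  5. ] F stand -0.05 -1.35 -1.74
```

```bash
python3 -m handwheel '[{"xyz":[0,0,0],"delta_rot":[0,0,0],"hand":0.1},{"xyz":[0,0,0],"delta_rot":[0,0,0],"hand":0.02},{"xyz":[0,0,0],"delta_rot":[0,0,0],"hand":-0.05},{"xyz":[0,0,0],"delta_rot":[0,0,0],"hand":-0.12},{"xyz":[0,0,0],"delta_rot":[0,0,0],"hand":-0.2}]' | grep -E "time|force|open"; for i in 1 2; do python3 -m handwheel '[{"xyz":[0,0,0],"delta_rot":[0,0,0],"hand":-0.4},{"xyz":[0,0,0],"delta_rot":[0,0,0],"hand":-0.6},{"xyz":[0,0,0],"delta_rot":[0,0,0],"hand":-0.8},{"xyz":[0,0,0],"delta_rot":[0,0,0],"hand":-1},{"xyz":[0,0,0],"delta_rot":[0,0,0],"hand":-1}]' | grep -E "time|force|open"; done
python3 -c "
from h import *
kin(); crops('pics/c6.png',[('side',185,105,50,75),('top',190,160,50,75)],8)"
```

```text
time_s: 19.35
force: [-0.6, 0.0, -0.2]
opening: 0.58
grasp_force: 0.0
time_s: 19.98
force: [0.2, 0.5, 0.1]
opening: 0.977
grasp_force: 0.0
time_s: 20.6
force: [-1.2, 0.3, -0.7]
opening: 0.983
grasp_force: 0.0
stand x,y,z mm [-0.8  4.7  5.4] F stand -0.09 1.27 -0.66
```

View pics/c6.png

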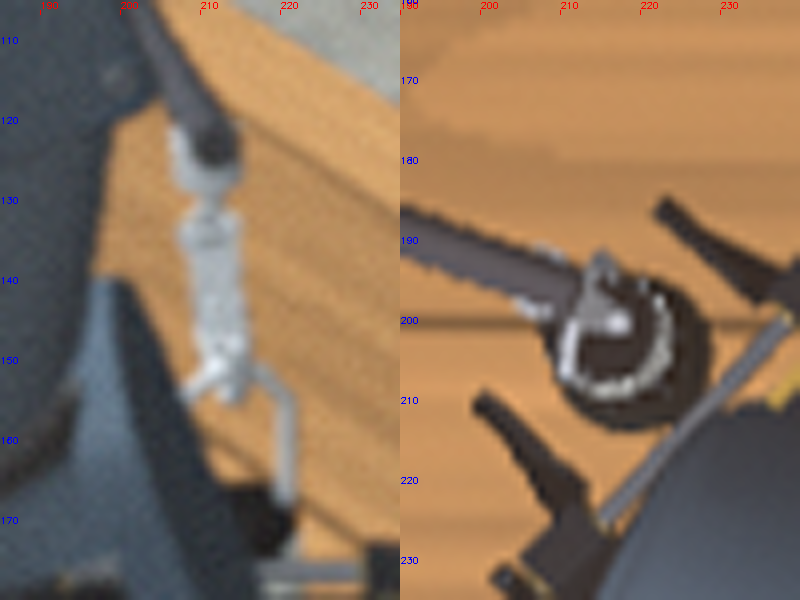

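The lantern hangs free: both fingers are clear in the top view (tips at about (200,210) and (222,186)) and the bail sits in the bowl in the side view. I'll back straight off.

```bash
python3 -m handwheel '[{"xyz":[0,0,-12],"delta_rot":[0,0,0],"hand":-1},{"xyz":[0,0,-30],"delta_rot":[0,0,0],"hand":-1},{"xyz":[0,0,-55],"delta_rot":[0,0,0],"hand":-1},{"xyz":[0,0,-80],"delta_rot":[0,0,0],"hand":-1},{"xyz":[0,0,-110],"delta_rot":[0,0,0],"hand":-1}]' | grep -E "time|pos|force"; for i in 1 2 3 4; do python3 -m handwheel '[{"xyz":[0,0,0],"delta_rot":[0,0,0],"hand":-1},{"xyz":[0,0,0],"delta_rot":[0,0,0],"hand":-1},{"xyz":[0,0,0],"delta_rot":[0,0,0],"hand":-1},{"xyz":[0,0,0],"delta_rot":[0,0,0],"hand":-1},{"xyz":[0,0,0],"delta_rot":[0,0,0],"hand":-1}]' | grep -E "time|pos|force"; done
python3 - <<'E'
from h import *
a=vision.capture("top").astype(int)
crops('pics/c7.png',[('side',175,100,66,100),('top',180,150,66,100)],6)
b=vision.capture("top").astype(int);print("motion",np.abs(a-b)[170:220,190:235].mean(), np.abs(a-b)[:60].mean())
E
```

```text
time_s: 21.32
position: [0.5116, 0.0679, 0.2174]
force: [0.6, -0.3, -0.9]
grasp_force: 0.0
time_s: 21.95
position: [0.5125, 0.0691, 0.2167]
force: [-0.0, -0.3, 0.2]
grasp_force: 0.0
time_s: 22.58
position: [0.5125, 0.0686, 0.2169]
force: [0.3, -0.1, 0.3]
grasp_force: 0.0
time_s: 23.2
position: [0.5125, 0.0686, 0.2169]
force: [0.5, 0.0, -0.5]
grasp_force: 0.0
time_s: 23.82
position: [0.5125, 0.0686, 0.2169]
force: [0.7, 0.3, 0.0]
grasp_force: 0.0
motion 0.6088888888888889 0.5788845486111112
```

View pics/c7.png

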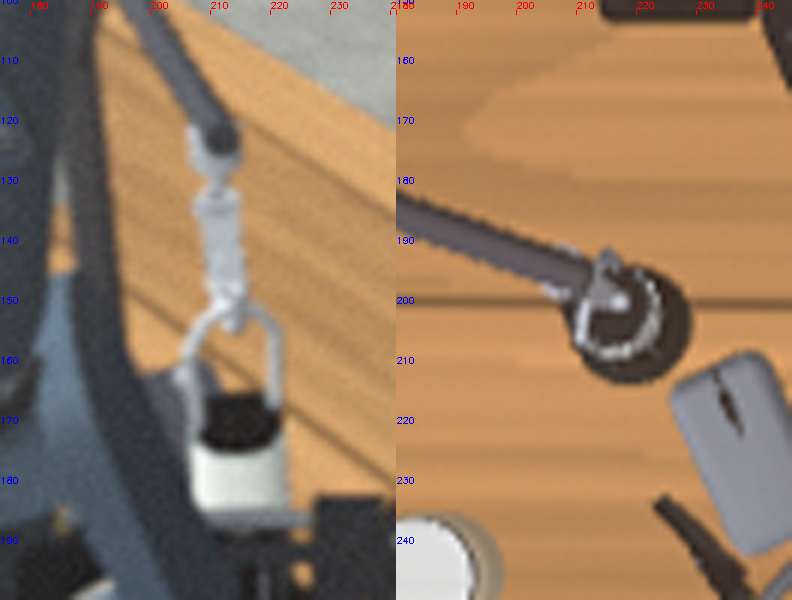

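The lantern hangs upright and still: frame-to-frame difference at noise level, bail in the bowl at (213,151), latch closed above it, robot clear. Handing in.

```bash
python3 -c "
from rig import workorder
print(workorder.hand_in())"
```

```text
the job is handed in; nothing more can be done
None
```

The lantern hangs still on the hook with the latch looking shut in the last pictures, it held a tug of about 6 N beyond its weight for over a second, no bystander was touched as far as I could see, and the job was handed in at about 24 s.

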